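# Load the sherd carrier on the scanning base and trip its presence lever

### The arm

A 6-joint arm with a two-finger parallel gripper is mounted at the origin on a cart in front of the work surface, level with it; the furniture and walls round the work are solid. World frame = base frame: x ahead of the robot, y to its left, z up, the work surface at z = 0. Lengths are in m, angles in rad, forces in N, time in s.
With the tool pointing down it reaches from about 0.3 to 0.75 m from the base axis. Payload 8.5 kg.
Tool frame: the origin (TCP) lies where the fingers leave the gripper's body, on its centre line; the fingertips stand 73 mm ahead of it and the grasp point (between the pads) lies 54 mm ahead of it; z points along the fingers, y is the direction in which the jaws open and shut (so a half turn about z gives the same grasp; the last joint's range is limited). The gripper opens to 85 mm and grips with 20 to 120 N. Pads are 22 mm wide; open, the fingers measure 114 mm over their backs; the gripper's body (76 mm by 85 mm) begins 54 mm behind the grasp point. The pads swing forward as they close: fully open they stand 13 mm farther back than shut.
Start: joints at [1.044, 0.381, 1.297, -0, 1.464, -0.215], TCP at [0.169, 0.523, 0.304] pointing down, gripper open.
Joint ranges: [-3.11, 3.11], [-0.89, 2.33], [0.22, 2.48], [-1.42, 4.56], [0.17, 2.85], [-2.88, 2.88]. Speed limits (rad/s): [2.39, 2.39, 3.14, 3.14, 3.14, 3.14].

### API

Orientations are given as a unit quaternion [w, x, y, z].
In Python, from rig import status, optics, r gives the robot as it stands. The module is installed in compiled form; this text tells all that it offers.
- The arm moves only by the tool carry_out, never from a script. Its argument "plan" is one flat list of numbers, 6 for each row, row after row: the shift along the world's x, y, z scaled (see below), then the turn, a rotation vector about the world's x, y, z scaled (see below). A call has 1 to 8 rows; each row is the pose to reach, as a shift and turn from the pose commanded when the call began; what a row does not reach only later rows make up. The controller multiplies each number of a shift by 400 mm and each number of a turn by 60 degrees. A row lasts 1/12 s, in which the tool goes at most 41.7 mm and 7.16 degrees, less where a joint would pass 70% of its speed; a pose out of reach is approached as far as the arm can. A call with a number of a shift or a turn outside -1 to 1 is refused whole. A call with a gripper value outside its range is refused whole. "jaw" is the closure, from 0 (fully open) to 1 (shut), set as the call begins (left out, the last holds). The fingers move at their own pace and stop on an object; "squeeze" is the grip in N (left out, the last holds). Time passes only in rows, so rows that repeat a pose let the fingers close. It gives the time, the measured TCP pose, the force and the opening at its end, in the units of the state.
- status.observe(): the state, without advancing time (a new reading comes with each control period).
- optics.camera(name): name is "scene" or "side" or "wrist"; returns a dict with "frame" (400x640x3 uint8, red, green, blue), "fx", "fy", "cx", "cy" (pixels), "R" (3x3) and "t" (3): a world point X has camera coordinates R X + t. Camera axes: x right, y down, z forward; pixel columns grow to the right and rows downward; lengths in m; the calibration is good to about 2 mm. A picture is of the moment at which its call begins. There is no depth.
- r.finish_job(): hands the job in, once; it reports no verdict.
The state is a dict: "time_s": time; "joints": joint angles; "dq": joint speeds; "effort": joint torques, N m; "ee_pos": TCP position; "tool_rot": TCP orientation; "force": force on the tool from outside, world axes, zero at the start; "ft_torque": the same for the moment, N m; "gripper_width": finger opening in m.
Only numpy, scipy, OpenCV 4.12 (cv2) and the standard library are available. Lean on these libraries where they do the work, as an engineer would, in place of code of your own. Each camera call takes 0.05 s, during which the arm holds its last target.

### The job

Pick up the blue sherd carrier by its grip fin and lower it squarely onto the black seat of the grey scanning base, so that its edge holds the orange presence lever down; let go only once it rests on the seat. Either end may face the lever. Leave the white carrier where it is.

Things in the scene. Friction and masses are not known exactly. Their poses are not given: they have to be found in the camera images.
- blue_carrier_grip (a point): blue carrier, loose, 0.2-0.35 kg: plate 140 (x) x 90 (y) x 8 mm with 3 mm lip and flat underside; upright grip fin in its middle, 34 mm long (x), 12 mm thick (y), top 52 mm above the underside. Sherd fixed at the +x end (28 to 65 mm from the middle), flat scale at the -x end; finger room beside the fin is clear. Point: on the fin, mid-carrier, 30 mm above the underside; z up. Pinch across y.
- white_carrier_grip (a point): white carrier, loose, same shape and size with another sherd; same point and axes. To be left alone.
- seat (a point): scanning base: fixed grey block 213 (x) x 110 (y) x 24 mm on the desk; its flat top has a black inlaid seat 140 x 90 mm, the outline of a carrier, with no walls round it. Point: centre of the seat, on the top face, 24 mm above the desk; x is the seat's long axis, z up. At the -x end (towards the robot) the orange lever rises from a slot 16 mm wide.
- lever (a joint): orange presence lever, hinged 98 mm from the seat's centre on the -x side; its roller tip is 46 mm from the centre (24 mm inside the seat's end), 15 mm above the seat when free. 0 rad = up, 0.30 = pressed flush with the seat, 0.33 = stop. A light spring (0.2 N at the tip when free, 0.6 N when flush) returns it; the carrier's weight holds it down.

How it is judged:
By the outcome, as a careful person would: the job done as asked, in the order asked, and still so for the second after the job is handed in, with the robot touching nothing.
It also fails if it takes over 40 s, if anything falls off the work surface, if the arm or the gripper's body presses on something with over 40 N, if the wrist force passes 120 N, or if a joint passes its speed limit or range.

## Working session

There is one attempt and no reset: what is moved stays moved. The work goes in short steps, Python scripts to look and compute and a tool call to move; the robot and the scene stay as the last step left them, time stands still between calls to the robot, and variables do not carry over. Pictures are saved under pics/ and viewed, and the job is handed in when it is done.

Besides the shell and the picture viewer there is one more tool, called after ">>>" as name(argument=value, ...) on one line, values as JSON. carry_out: Moves the arm, as the interface text tells. Shifts and turns lie within -1 to 1; 1 stands for 400 mm of shift or 60 degrees of turn. Its arguments: {"type":"object","properties":{"plan":{"type":"array","items":{"type":"number"}},"jaw":{"type":"number"},"squeeze":{"type":"number"}},"required":["plan"]}

```bash
mkdir -p pics
python3 - <<'E'
from rig import status, optics, r
import cv2,json
s=status.observe();print(s)
for n in ["scene","side","wrist"]:
    c=optics.camera(n);cv2.imwrite(f"pics/{n}0.png",c["frame"][:,:,::-1])
    print(n,c["fx"],c["fy"],c["cx"],c["cy"],c["R"],c["t"])
E
```

```text
{'time_s': 0.0, 'joints': array([ 1.04369394e+00,  3.81214163e-01,  1.29827701e+00, -1.37461174e-05,
        1.46357680e+00, -2.15295098e-01]), 'dq': array([-9.86263961e-04,  6.65711175e-05, -2.79496116e-04, -2.38680048e-05,
        1.03334454e-03,  7.92233216e-04]), 'effort': array([-1.69069453e-04, -4.48463917e+01, -2.31277639e+01, -2.57251277e-04,
        4.82506090e-03, -1.85710967e-06]), 'ee_pos': array([0.16863386, 0.52331227, 0.30329646]), 'tool_rot': array([-2.61206513e-04,  1.55272073e-01,  9.87871469e-01, -6.89900728e-04]), 'force': array([ 0.87346124, -0.47732609, -0.04940561]), 'ft_torque': array([ 0.01207541, -0.03564153, -0.04260556]), 'gripper_width': 0.08581223876008523}
scene 412.45244108338545 412.45244108338545 321.5844409792474 199.98536412163608 [[ 0.81806188 -0.57496665 -0.01371555]
 [-0.43885941 -0.60864014 -0.6610292 ]
 [ 0.37172191  0.54678199 -0.75023482]] [-0.39718588  0.29205651  0.86960465]
side 365.89598865785894 365.89598865785894 325.8607668545103 207.685585119206 [[ 0.92810833 -0.37217928 -0.00987451]
 [-0.1843688  -0.43639753 -0.88066188]
 [ 0.32345489  0.81917018 -0.47364243]] [-0.46069681  0.15808406  0.93302694]
wrist 312.0739425936739 312.0739425936739 315.5853274416178 200.1739447469829 [[ 0.3065808   0.95184405 -0.00105991]
 [ 0.90343263 -0.29063693  0.31518196]
 [ 0.29969602 -0.0975863  -0.94903067]] [-0.5498219  -0.04142604  0.38041349]
```

View pics/scene0.png

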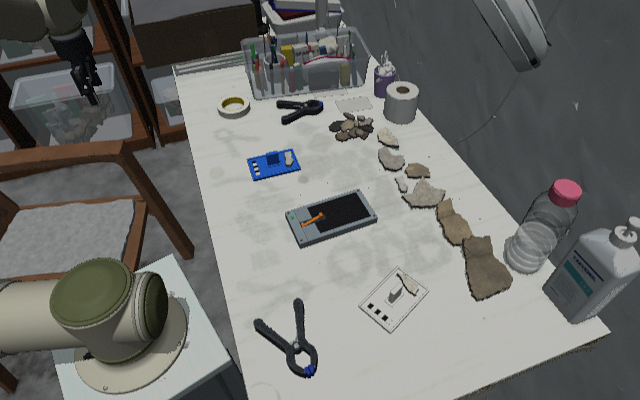

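View pics/side0.png

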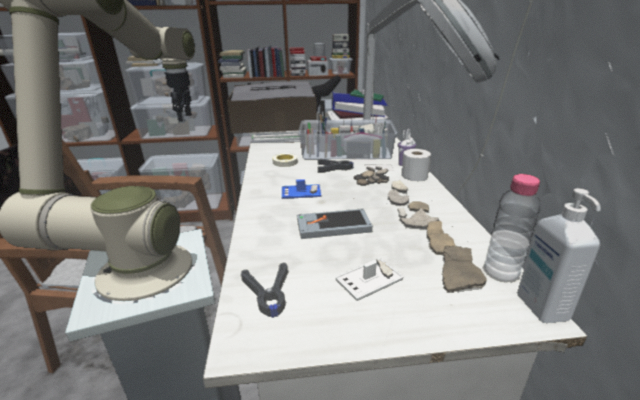

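View pics/wrist0.png

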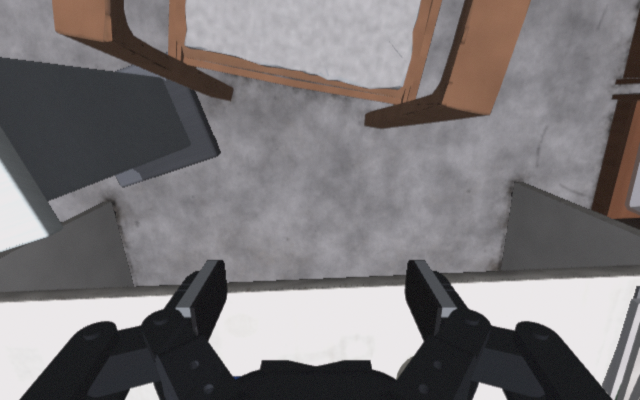

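Blue carrier is at about (273,164) in the scene view, the base at (331,218) with the lever on its left end, and the white carrier at (394,298). Next I zoom in and measure.

Run:
```python
import cv2,numpy as np
a=cv2.imread("pics/scene0.png");b=cv2.imread("pics/side0.png")
f=lambda i,x,y,w,h:cv2.resize(i[y:y+h,x:x+w],(400,280),interpolation=cv2.INTER_CUBIC)
cv2.imwrite("pics/z0.png",np.vstack([np.hstack([f(a,235,140,80,56),f(a,280,180,100,70)]),np.hstack([f(b,270,170,60,42),f(b,290,195,90,63)])]))
```

```text
(no output)
```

View pics/z0.png

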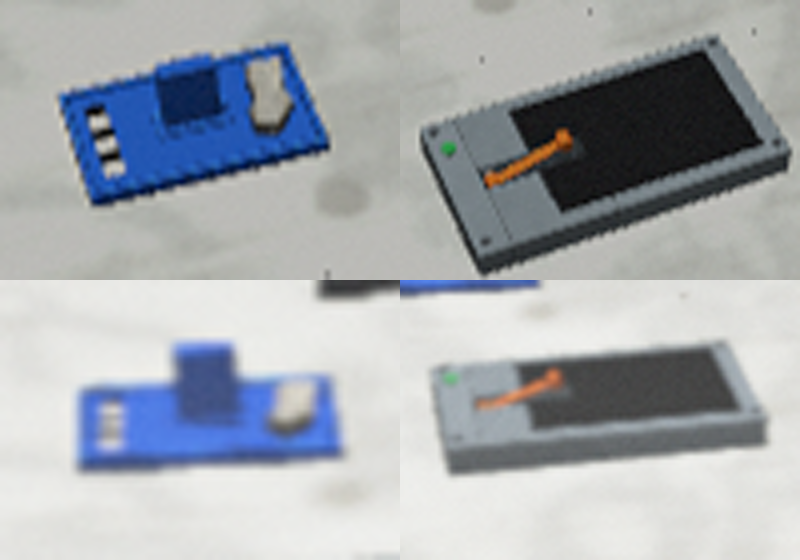

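```bash
cat > h.py <<'E'
import numpy as np
from scipy.optimize import least_squares
from rig import optics,status
def proj(c,X): 
    p=X@c["R"].T+c["t"]; return np.c_[c["fx"]*p[:,0]/p[:,2]+c["cx"],c["fy"]*p[:,1]/p[:,2]+c["cy"]]
def world(q,L): 
    c,s=np.cos(q[2]),np.sin(q[2]); L=np.asarray(L,float)
    return np.c_[q[0]+c*L[:,0]-s*L[:,1],q[1]+s*L[:,0]+c*L[:,1],L[:,2]]
def fit(obs,q0=(0.5,0.1,0.)):
    # obs: list of (cam, local pts, px)
    f=lambda q:np.concatenate([(proj(c,world(q,L))-np.array(p)).ravel() for c,L,p in obs])
    r=least_squares(f,q0); return r.x,np.round(r.fun.reshape(-1,2),1)
E
python3 - <<'E'
from h import *
sc=optics.camera("scene");sd=optics.camera("side")
z=lambda P,x0,y0,s,ox,oy:[((x-ox+.5)/s-.5+x0,(y-oy+.5)/s-.5+y0) for x,y in P]
rect=lambda a,b,h:[(-a,b,h),(a,b,h),(a,-b,h),(-a,-b,h)]
S=z([(512,112),(710,52),(760,145),(562,212)],280,180,4,400,0)
print("seat scene",fit([(sc,rect(.07,.045,.024),S)]))
S2=z([(518,364),(712,348),(738,410),(527,428)],290,195,400/90,400,280)
print("seat side",fit([(sd,rect(.07,.045,.024),S2)]))
print("seat both",fit([(sc,rect(.07,.045,.024),S),(sd,rect(.07,.045,.024),S2)]))
B=z([(61,95),(287,44),(328,143),(93,193)],235,140,5,0,0)
B2=z([(79,388),(328,377),(341,447),(79,458)],270,170,400/60,0,280)
for o in ([(sc,rect(.07,.045,.011),B)],[(sd,rect(.07,.045,.011),B2)],[(sc,rect(.07,.045,.011),B),(sd,rect(.07,.045,.011),B2)]):print("blue",fit(o))
# fin top in scene
F=z([(157,65),(217,72)],235,140,5,0,0);print(F)
E
```

```text
seat scene (array([ 0.54704254,  0.00989718, -0.24122547]), array([[-0.4, -0.5],
       [-0.7, -0.4],
       [ 1.5,  0.5],
       [-0.4,  0.3]]))
seat side (array([ 0.54603614,  0.00835228, -0.26140361]), array([[-0.6, -0.7],
       [-0. , -0. ],
       [ 0.3,  0.6],
       [ 0.3, -0.1]]))
seat both (array([ 0.54673158,  0.00955325, -0.24773615]), array([[-0.3, -0.6],
       [-0.6, -0.2],
       [ 1.4,  0.8],
       [-0.6,  0.3],
       [-0.7, -0.7],
       [-0.2, -0.4],
       [ 0.5,  0.2],
       [ 0.6, -0.2]]))
blue (array([ 0.50884715,  0.27811563, -0.30195653]), array([[-0.2, -0.3],
       [ 0.4, -0.3],
       [ 0.3, -0.3],
       [-0.5,  0.8]]))
blue (array([ 0.50773195,  0.27122045, -0.28712987]), array([[-0.2, -0.1],
       [ 0.3, -0.3],
       [ 0.4, -0.1],
       [-0.5,  0.3]]))
blue (array([ 0.50875686,  0.27673528, -0.2975626 ]), array([[-0.1,  0. ],
       [ 0.5, -0.1],
       [ 0.6, -0.1],
       [-0.2,  1.1],
       [-0.2, -0.8],
       [ 0.2, -0.8],
       [-0. , -0.7],
       [-0.8, -0.5]]))
[(266.0, 152.6), (278.0, 154.0)]
```

>>> carry_out(plan=[0.7, -0.57, 0, 0, 0, 0.015, 0.7, -0.57, 0, 0, 0, 0.015, 0.7, -0.57, 0, 0, 0, 0.015, 0.7, -0.57, 0, 0, 0, 0.015, 0.7, -0.57, 0, 0, 0, 0.015, 0.7, -0.57, 0, 0, 0, 0.015, 0.7, -0.57, 0, 0, 0, 0.015, 0.7, -0.57, 0, 0, 0, 0.015])

```text
time_s: 0.92
ee_pos: [0.4285, 0.3113, 0.304]
tool_rot: [0.0, 0.148, 0.989, 0.0]
force: [0.7, 0.2, 0.3]
gripper_width: 0.0852
```

>>> carry_out(plan=[0, 0, 0, 0, 0, 0, 0, 0, 0, 0, 0, 0, 0, 0, 0, 0, 0, 0, 0, 0, 0, 0, 0, 0])

```text
time_s: 1.25
ee_pos: [0.4264, 0.3137, 0.3039]
tool_rot: [-0.0, 0.147, 0.989, 0.0]
force: [0.2, 1.4, -0.4]
gripper_width: 0.0855
```

Run:
```python
from h import *
import cv2
c=optics.camera("wrist");im=c["frame"][:,:,::-1].copy();cv2.imwrite("pics/w1.png",im)
rect=lambda a,b,h:[(-a,b,h),(a,b,h),(a,-b,h),(-a,-b,h)]
q=(.5088,.2767,-.2976)
for P in (rect(.07,.045,.011),rect(.017,.006,.052)): print(np.round(proj(c,world(q,P)),1).tolist())
print(status.observe()["tool_rot"])
```

```text
[[343.3, 184.3], [340.1, 284.6], [273.2, 284.4], [268.6, 184.1]]
[[310.5, 238.9], [310.6, 265.4], [300.3, 265.4], [299.9, 238.9]]
[-4.11204324e-05  1.46647012e-01  9.89188885e-01  3.85111657e-05]
```

View pics/w1.png

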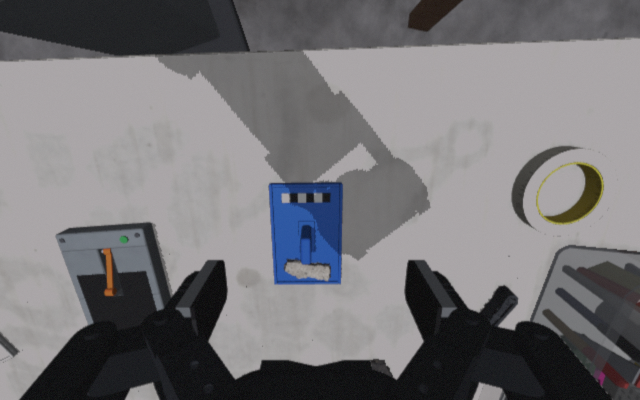

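Run:
```python
import cv2,numpy as np
a=cv2.imread("pics/w1.png")
f=lambda x,y,w,h:cv2.resize(a[y:y+h,x:x+w],(400,560),interpolation=cv2.INTER_CUBIC)
cv2.imwrite("pics/z1.png",np.hstack([f(260,175,80+10,126),f(50,215,90,126)]))
```

```text
(no output)
```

View pics/z1.png

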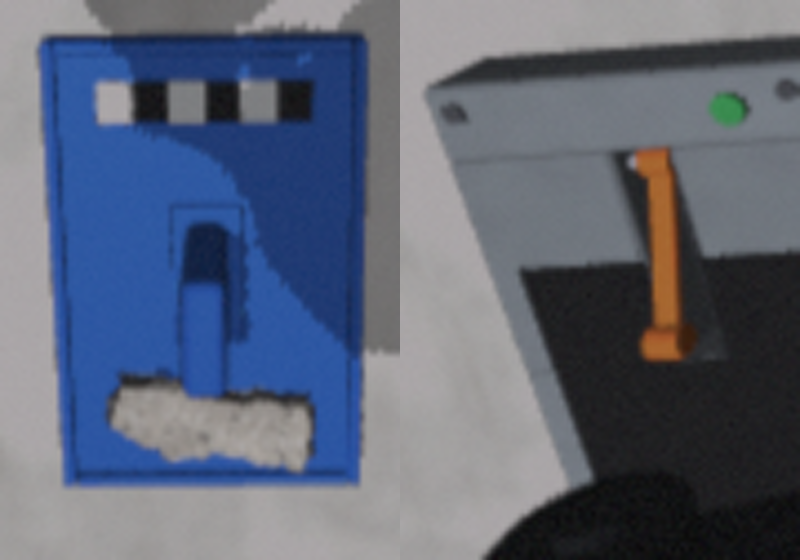

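Run:
```python
from h import *
c=optics.camera("wrist")
s=400/90
z=lambda P:[((x+.5)/s-.5+260,(y+.5)/s-.5+175) for x,y in P]
rect=lambda a,b,h:[(-a,b,h),(a,b,h),(a,-b,h),(-a,-b,h)]
print(fit([(c,rect(.07,.045,.011),z([(366,38),(359,484),(67,484),(42,40)])),(c,rect(.017,.006,.052),z([(225,282),(226,397),(182,397),(181,282)]))]))
print(status.observe()["ee_pos"])
```

```text
(array([ 0.507583  ,  0.27742028, -0.28684706]), array([[ 0.9, -0.3],
       [ 0.4, -0.1],
       [-0.8,  0.3],
       [-0.9, -0.2],
       [ 0.3, -0.2],
       [ 0.4,  0.4],
       [ 0. ,  0.5],
       [-0.4, -0.2]]))
[0.42627118 0.31382755 0.30407308]
```

>>> carry_out(plan=[0.204, -0.091, -0.4, 0, 0, 0, 0.204, -0.091, -0.4, 0, 0, 0, 0.204, -0.091, -0.4, 0, 0, 0, 0.204, -0.091, -0.4, 0, 0, 0, 0.204, -0.091, -0.4, 0, 0, 0, 0.204, -0.091, -0.4, 0, 0, 0, 0.204, -0.091, -0.4, 0, 0, 0, 0.204, -0.091, -0.4, 0, 0, 0])

```text
time_s: 2.02
ee_pos: [0.5085, 0.2776, 0.1455]
tool_rot: [0.001, 0.147, 0.989, 0.001]
force: [0.2, 0.5, 0.3]
gripper_width: 0.0852
```

Run:
```python
from h import *
import cv2
c=optics.camera("wrist");cv2.imwrite("pics/w2.png",c["frame"][:,:,::-1]);print(status.observe()["ee_pos"],status.observe()["time_s"])
```

```text
[0.50849722 0.27754571 0.14580817] 2.0667
```

View pics/w2.png

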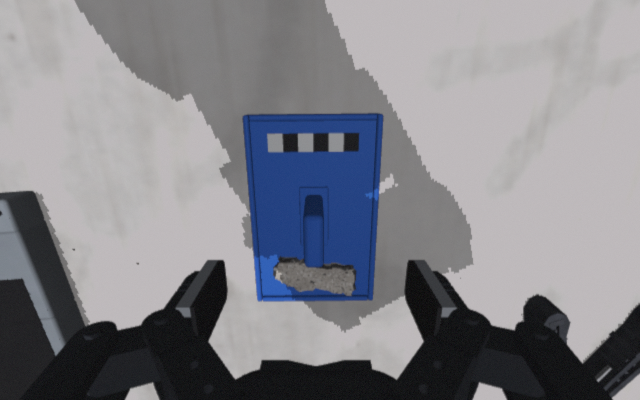

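The fin, at columns 302–325, is centred between the fingers (midline at about 315). I descend and grip.

>>> carry_out(plan=[0, 0, -0.07, 0, 0, 0, 0, 0, -0.144, 0, 0, 0, 0, 0, -0.144, 0, 0, 0, 0, 0, -0.144, 0, 0, 0])

```text
time_s: 2.4
ee_pos: [0.5084, 0.2771, 0.0872]
tool_rot: [-0.0, 0.147, 0.989, -0.0]
force: [-0.3, -0.7, 0.4]
gripper_width: 0.0854
```

>>> carry_out(plan=[0, 0, 0, 0, 0, 0, 0, 0, 0, 0, 0, 0, 0, 0, 0, 0, 0, 0, 0, 0, 0, 0, 0, 0, 0, 0, 0, 0, 0, 0, 0, 0, 0, 0, 0, 0, 0, 0, 0, 0, 0, 0, 0, 0, 0, 0, 0, 0], jaw=1, squeeze=50)

```text
time_s: 3.07
ee_pos: [0.509, 0.2766, 0.0868]
tool_rot: [0.0, 0.148, 0.989, 0.0]
force: [-0.6, 0.6, 5.2]
gripper_width: 0.0116
```

>>> carry_out(plan=[0, 0, 0.05, 0, 0, 0, 0, 0, 0.1, 0, 0, 0, 0, 0, 0.2, 0, 0, 0, 0, 0, 0.3, 0, 0, 0, 0, 0, 0.3, 0, 0, 0, 0, 0, 0.3, 0, 0, 0])

```text
time_s: 3.57
ee_pos: [0.5091, 0.2767, 0.2079]
tool_rot: [0.002, 0.147, 0.989, 0.001]
force: [-0.1, -1.3, -2.2]
gripper_width: 0.0112
```

Run:
```python
from h import *
import cv2
c=optics.camera("wrist");cv2.imwrite("pics/w3.png",c["frame"][:,:,::-1]);s=status.observe();print(s["ee_pos"],s["time_s"],s["force"],s["ft_torque"],s["gripper_width"])
```

```text
[0.50845834 0.27649905 0.20599516] 3.6167 [-0.45345096 -0.42818219 -1.93088519] [ 0.04467988  0.0296458  -0.01912629] 0.011397120799362042
```

View pics/w3.png

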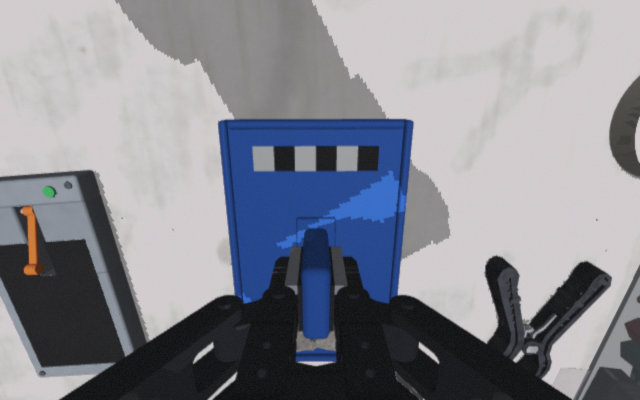

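>>> carry_out(plan=[-0.05, -0.1, 0.05, 0, 0, 0, -0.1, -0.2, 0.1, 0, 0, 0, -0.12, -0.3, 0.1, 0, 0, 0, -0.12, -0.3, 0.1, 0, 0, 0.0, -0.12, -0.3, 0.1, 0, 0, 0, -0.12, -0.3, 0.1, 0, 0, 0])

```text
time_s: 4.12
ee_pos: [0.4606, 0.1563, 0.2452]
tool_rot: [-0.001, 0.148, 0.989, -0.0]
force: [1.0, 0.4, -1.4]
gripper_width: 0.0111
```

Run:
```python
from h import *
import cv2
c=optics.camera("wrist");im=c["frame"][:,:,::-1];cv2.imwrite("pics/w4.png",im);s=status.observe();print(s["ee_pos"],s["time_s"],s["tool_rot"])
rect=lambda a,b,h:[(-a,b,h),(a,b,h),(a,-b,h),(-a,-b,h)]
p=proj(c,world((.5467,.0096,-.2477),rect(.07,.045,.024)));print(p)
x0,y0=(p.min(0)-25).astype(int).clip(0);x1,y1=(p.max(0)+25).astype(int)
cr=im[y0:y1,x0:x1];k=min(800/cr.shape[1],590/cr.shape[0]);print(x0,y0,k)
cv2.imwrite("pics/z4.png",cv2.resize(cr,None,fx=k,fy=k,interpolation=cv2.INTER_CUBIC))
```

```text
[0.46079755 0.15689382 0.245155  ] 4.1667 [-1.12264364e-03  1.47721455e-01  9.89028364e-01 -8.50744765e-05]
[[243.35233959 235.07932679]
 [258.08357365 345.19866322]
 [181.22026424 348.26811448]
 [156.03950636 239.06281254]]
131 210 3.6196319018404908
```

View pics/w4.png

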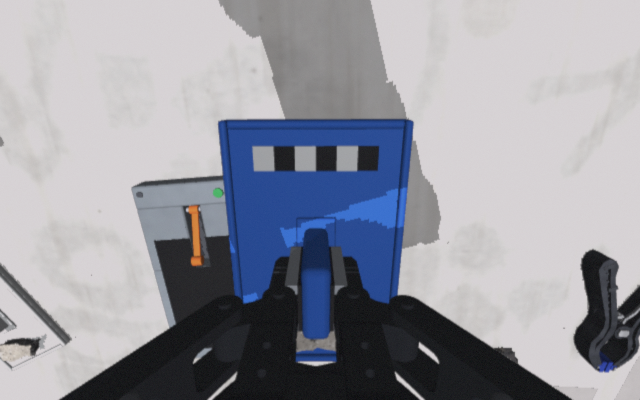

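View pics/z4.png

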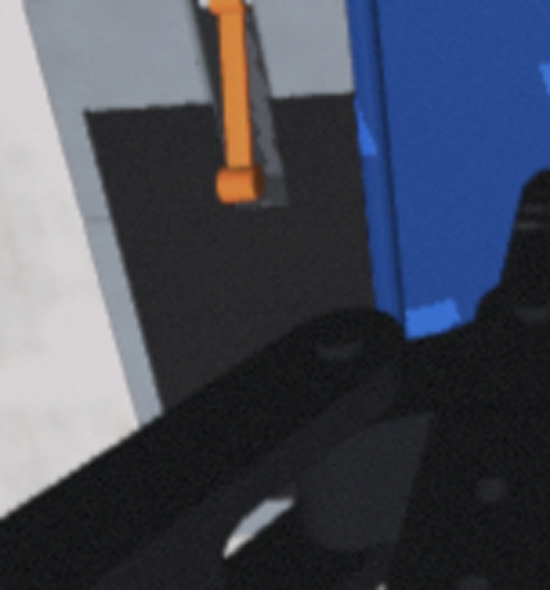

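Run:
```python
import cv2
a=cv2.imread("pics/w3.png")[160:385,0:160];cv2.imwrite("pics/z3.png",cv2.resize(a,None,fx=2.6,fy=2.6,interpolation=cv2.INTER_CUBIC))
```

```text
(no output)
```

View pics/z3.png

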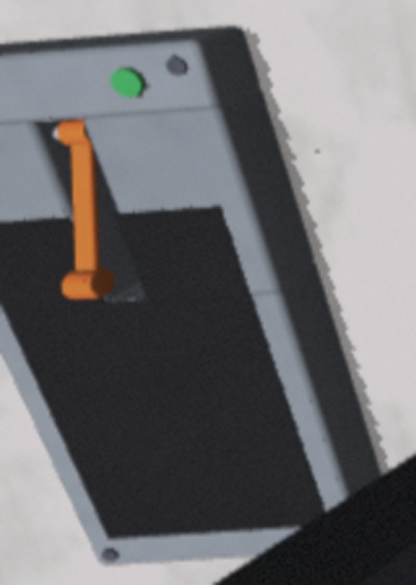

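Run:
```python
from h import *
c4=optics.camera("wrist");s=status.observe()["ee_pos"];print(s,status.observe()["tool_rot"])
sc=optics.camera("scene");sd=optics.camera("side")
C=-c4["R"].T@c4["t"]; C3=C+np.array([.50846,.2765,.2060])-s
c3=dict(c4);c3["t"]=-c4["R"]@C3
m=lambda P,k,x0,y0:[((x+.5)/k-.5+x0,(y+.5)/k-.5+y0) for x,y in P]
a,b,h=.07,.045,.024
o3=(c3,[(-a,b,h),(a,b,h),(a,-b,h)],m([(221,208),(328.9,525.2),(109,538)],2.6,0,160))
k=3.62
o4=(c4,[(-a,-b,h)],m([(86,112)],k,131,210))
R=[(-a,b,h),(a,b,h),(a,-b,h),(-a,-b,h)]
oS=(sc,R,[(308,208),(357.5,193),(370,216.2),(320.5,233)])
# refine scene/side seat corners by subpixel quad fit
print("w3",fit([o3]));print("w3+4",fit([o3,o4]));print("all",fit([o3,o4,oS]))
import cv2
for n,c,xy in(("scene",sc,(280,180,100,70)),("side",sd,(290,195,90,63))):
    im=cv2.imread(f"pics/{n}0.png"); x,y,w,hh=xy
    cr=cv2.resize(im[y:y+hh,x:x+w],None,fx=8,fy=8,interpolation=cv2.INTER_CUBIC)
    mk=((cr.max(2)<(60 if n=="scene" else 85))).astype(np.uint8)
    mk=cv2.morphologyEx(mk,cv2.MORPH_OPEN,np.ones((9,9)))
    ct=max(cv2.findContours(mk,0,2)[0],key=cv2.contourArea);hu=cv2.convexHull(ct)
    q=cv2.approxPolyN(hu,4)[0] if hasattr(cv2,"approxPolyN") else None
    q=(q+.5)/8-.5+[x,y];print(n,cv2.contourArea(ct)/64,q.tolist())
```

```text
[0.46088709 0.1572576  0.24521484] [-1.01557895e-03  1.47273796e-01  9.89095239e-01 -8.21859544e-05]
w3 (array([ 0.5440365 ,  0.01004369, -0.22142072]), array([[ 0.2, -1.1],
       [ 0.4,  0.7],
       [-0.6,  0.9]]))
w3+4 (array([ 0.54490504,  0.0099501 , -0.21898233]), array([[ 0.4, -0.3],
       [ 0.8,  1.2],
       [ 0. ,  1.6],
       [-1.2, -2.1]]))
all (array([ 0.54527514,  0.00961196, -0.22126265]), array([[ 0.5,  0.2],
       [ 0.6,  1.7],
       [-0.3,  1.9],
       [-1.3, -1.8],
       [-1.4, -0.1],
       [-2.1, -0.7],
       [ 0.7,  0.1],
       [-0.7,  0.6]]))
scene 1366.1171875 [[370.5625, 215.5625], [319.6875, 232.9375], [306.8125, 207.4375], [355.3125, 191.8125]]
side 502.1484375 [[365.4375, 223.3125], [314.4375, 228.3125], [325.9375, 213.3125], [358.8125, 210.4375]]
```

>>> carry_out(plan=[0.06, -0.1, 0, 0, 0, 0.02, 0.12, -0.2, 0, 0, 0, 0.04, 0.17, -0.3, 0, 0, 0, 0.061, 0.2115, -0.369, -0.05, 0, 0, 0.061, 0.2115, -0.369, -0.14, 0, 0, 0.061, 0.2115, -0.369, -0.245, 0, 0, 0.061, 0.2115, -0.369, -0.245, 0, 0, 0.061, 0.2115, -0.369, -0.245, 0, 0, 0.061])

```text
time_s: 4.98
ee_pos: [0.5451, 0.0097, 0.1472]
tool_rot: [-0.002, 0.115, 0.993, 0.0]
force: [-0.3, 0.3, -1.1]
gripper_width: 0.0115
```

```bash
cat > look.py <<'E'
from h import *
import cv2,sys
n=sys.argv[1];s=status.observe();print(s["ee_pos"],s["time_s"],s["tool_rot"],s["force"],s["ft_torque"],s["gripper_width"])
f=lambda i,x,y,w,h:cv2.resize(i[y:y+h,x:x+w],(400,280),interpolation=cv2.INTER_CUBIC)
a,b,w=[optics.camera(k)["frame"][:,:,::-1] for k in("scene","side","wrist")]
for k,i in zip(("scene","side","wrist"),(a,b,w)):cv2.imwrite(f"pics/{k}{n}.png",i)
cv2.imwrite(f"pics/z{n}.png",np.vstack([np.hstack([f(a,280,165,120,84),f(b,285,180,100,70)]),np.hstack([f(w,180,90,270,189),f(w,100,100,440,300)])]))
E
python3 look.py 5
```

```text
[0.5450511  0.00970491 0.14715845] 4.9833 [-2.37201034e-03  1.15438626e-01  9.93311754e-01  2.39215211e-04] [-0.31156503  0.33782261 -1.1319967 ] [-0.04051817 -0.00951203  0.05976161] 0.011533783843795779
```

View pics/z5.png

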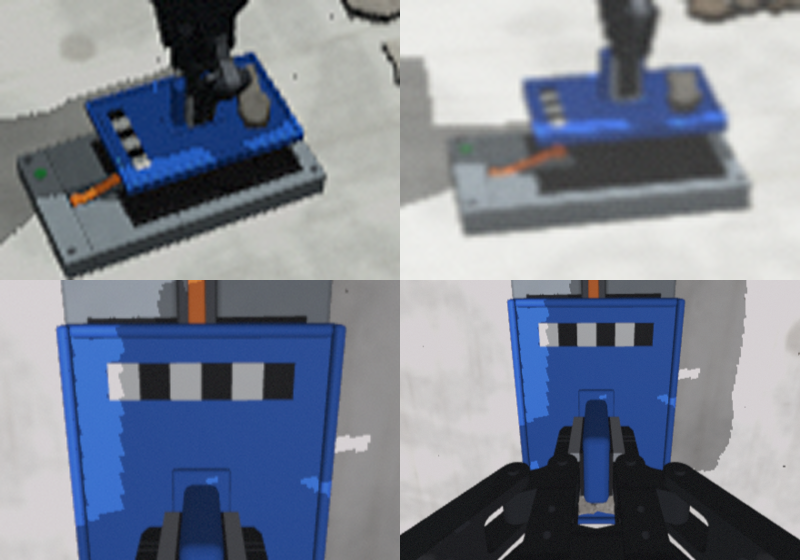

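Run:
```python
from h import *
c=optics.camera("wrist");k=400/270
m=lambda P:[((x+.5)/k-.5+180,(y-280+.5)/k-.5+90) for x,y in P]
a,b=.07,.045
# full fits using 2 corners each
print("seat",fit([(c,[(-a,b,.024),(-a,-b,.024)],m([(306,318),(88,319)]))],(.545,.01,-.23)))
s=status.observe();zu=s["ee_pos"][2]-.0868;print(s["ee_pos"],zu)
for P in([(346,326),(57,326)],):print("carrier",fit([(c,[(-a,b,zu+.011),(-a,-b,zu+.011)],m(P))],(.545,.01,-.23)))
# scene view: seat predicted & carrier predicted
for n in("scene","side"):
    cc=optics.camera(n);
    print(n,np.round(proj(cc,world((.545,.0097,-.23),[(-a,b,zu+.011),(a,b,zu+.011),(a,-b,zu+.011),(-a,-b,zu+.011)])),1).tolist())
```

```text
seat (array([ 0.54721372,  0.00830916, -0.22625906]), array([[ 0.3,  0. ],
       [-0.3,  0. ]]))
[0.54625731 0.00952689 0.15076431] 0.0639643129510173
carrier (array([ 0.54673686,  0.00995661, -0.23071662]), array([[ 1.7,  0.2],
       [-1.7,  0.2]]))
scene [[305.7, 194.6], [356.5, 179.1], [372.1, 203.4], [319.0, 220.6]]
side [[314.3, 198.5], [359.3, 195.0], [366.5, 208.6], [318.2, 212.6]]
```

>>> carry_out(plan=[0.002, -0.003, 0, 0, 0, 0, 0.002, -0.003, 0, 0, 0, 0, 0.002, -0.003, -0.02, 0, 0, 0, 0.002, -0.003, -0.04, 0, 0, 0, 0.002, -0.003, -0.05, 0, 0, 0, 0.002, -0.003, -0.05, 0, 0, 0, 0.002, -0.003, -0.05, 0, 0, 0])

```text
time_s: 5.87
ee_pos: [0.5461, 0.0078, 0.1278]
tool_rot: [-0.001, 0.116, 0.993, 0.0]
force: [-0.0, -1.0, -1.6]
gripper_width: 0.011
```

```bash
python3 look.py 6
```

```text
[0.5460802  0.00781925 0.12780214] 5.8667 [-5.52188977e-04  1.15855254e-01  9.93265952e-01  5.70676662e-05] [-0.01535153 -1.01523048 -1.55242454] [-0.00011868  0.01245342 -0.0240741 ] 0.01100858438798465
```

View pics/z6.png

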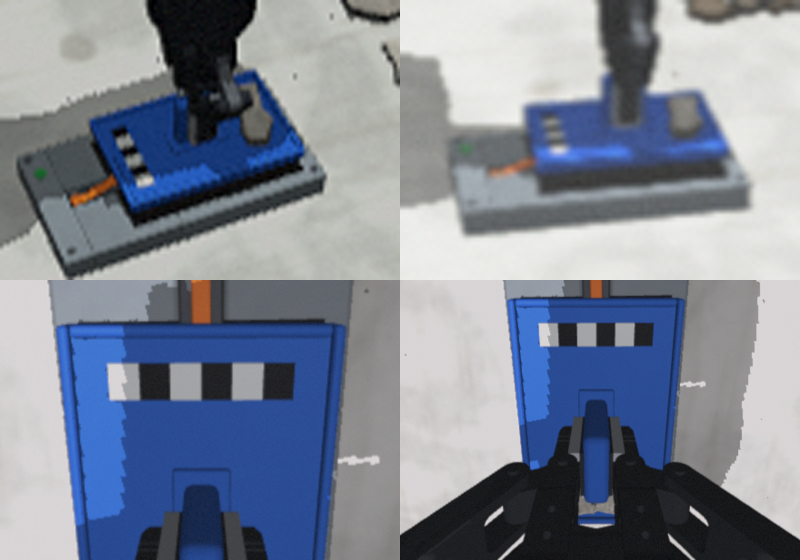

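Run:
```python
from h import *
import cv2
c=optics.camera("wrist");k=400/270;a,b=.07,.045
s=status.observe();print(s["ee_pos"],s["time_s"]);zu=s["ee_pos"][2]-.0868
for q in((.546,.0085,-.23),(.5475,.0085,-.23)):
  for z in(.024,zu+.011):
    p=proj(c,world(q,[(-a,b,z),(-a,-b,z)]));print(q[0],z,((p-[180,90])*k+[0,280]).round(1).tolist())
im=cv2.imread("pics/wrist6.png")[95:135,200:430];cv2.imwrite("pics/zz6.png",cv2.resize(im,None,fx=3.4,fy=6.8,interpolation=cv2.INTER_CUBIC))
```

```text
[0.5463287  0.00776786 0.12854649] 6.0667
0.546 0.024 [[324.7, 318.5], [78.2, 319.0]]
0.546 0.05274648988806571 [[348.5, 324.1], [54.6, 324.7]]
0.5475 0.024 [[325.3, 322.6], [79.5, 323.1]]
0.5475 0.05274648988806571 [[349.2, 329.0], [56.2, 329.6]]
```

View pics/zz6.png

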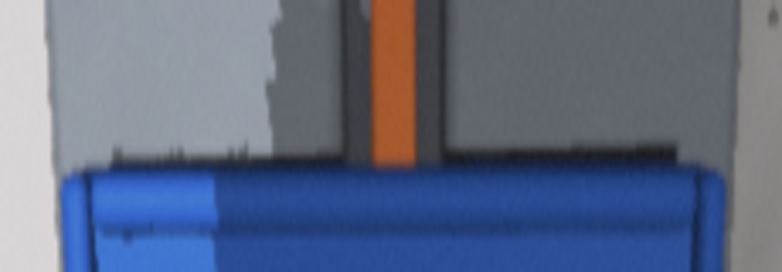

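>>> carry_out(plan=[0.002, 0, 0, 0, 0, 0.007, 0.002, 0, -0.015, 0, 0, 0.007, 0.002, 0, -0.03, 0, 0, 0.007, 0.002, 0, -0.036, 0, 0, 0.007, 0.002, 0, -0.036, 0, 0, 0.007, 0.002, 0, -0.036, 0, 0, 0.007])

```text
time_s: 6.57
ee_pos: [0.5469, 0.0078, 0.1136]
tool_rot: [-0.0, 0.112, 0.994, 0.0]
force: [-1.2, -0.5, -1.3]
gripper_width: 0.0115
```

>>> carry_out(plan=[0, 0, -0.003, 0, 0, 0, 0, 0, -0.005, 0, 0, 0, 0, 0, -0.005, 0, 0, 0, 0, 0, -0.005, 0, 0, 0])

```text
time_s: 6.9
ee_pos: [0.547, 0.0078, 0.112]
tool_rot: [0.0, 0.112, 0.994, -0.0]
force: [0.8, 0.4, -1.7]
gripper_width: 0.011
```

```bash
python3 look.py 7
```

```text
[0.54703763 0.00778004 0.11197845] 6.9 [ 7.25236244e-05  1.12191925e-01  9.93686554e-01 -7.30296445e-06] [ 0.83965221  0.39896625 -1.69988554] [-0.02908244 -0.00812403 -0.06356086] 0.010959395984854988
```

View pics/z7.png

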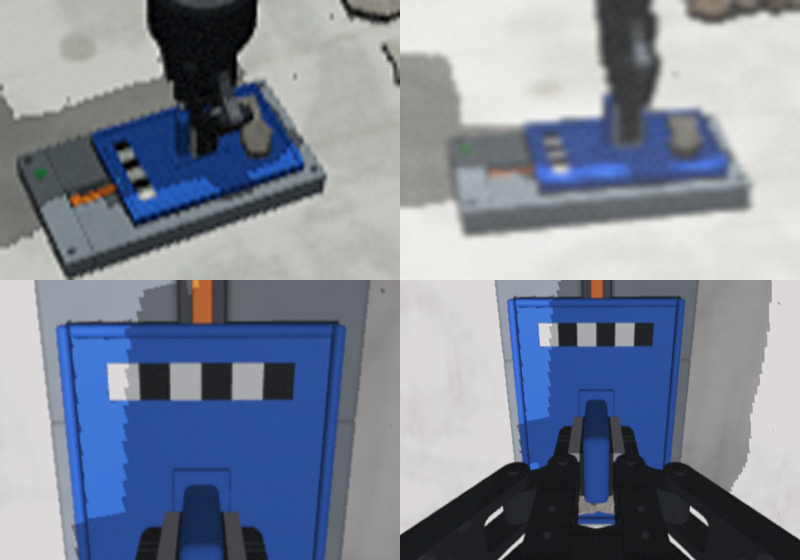

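>>> carry_out(plan=[0, 0, -0.002, 0, 0, 0, 0, 0, -0.003, 0, 0, 0, 0, 0, -0.003, 0, 0, 0])

```text
time_s: 7.3
ee_pos: [0.547, 0.0078, 0.1108]
tool_rot: [0.0, 0.112, 0.994, -0.0]
force: [0.4, 0.5, -0.5]
gripper_width: 0.0118
```

>>> carry_out(plan=[0, 0, -0.002, 0, 0, 0, 0, 0, -0.003, 0, 0, 0, 0, 0, -0.003, 0, 0, 0])

```text
time_s: 7.55
ee_pos: [0.547, 0.0078, 0.1107]
tool_rot: [0.0, 0.112, 0.994, -0.0]
force: [-4.2, 1.0, 11.7]
gripper_width: 0.0111
```

Contact: 11.7 N upward, at the expected height. I check alignment before letting go.

```bash
python3 look.py 8
python3 - <<'E'
import cv2
a=cv2.imread("pics/scene8.png")[175:255,280:385];cv2.imwrite("pics/zz8.png",cv2.resize(a,None,fx=7,fy=7,interpolation=cv2.INTER_CUBIC))
E
```

```text
[0.54699167 0.00781356 0.11074801] 7.55 [ 4.58463089e-04  1.12156751e-01  9.93690417e-01 -9.58603746e-05] [-4.17782541  0.96233304 11.7441894 ] [-0.02870954  0.65757184  0.03855147] 0.0111139524168311
```

View pics/z8.png

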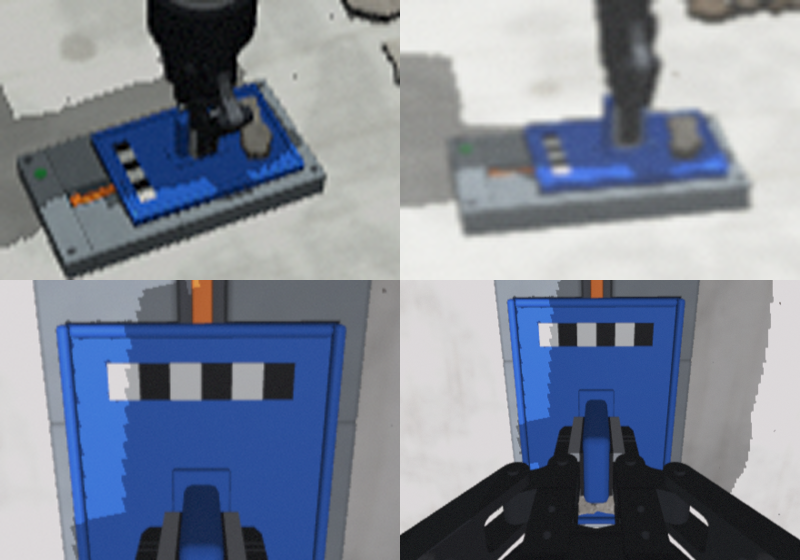

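View pics/zz8.png

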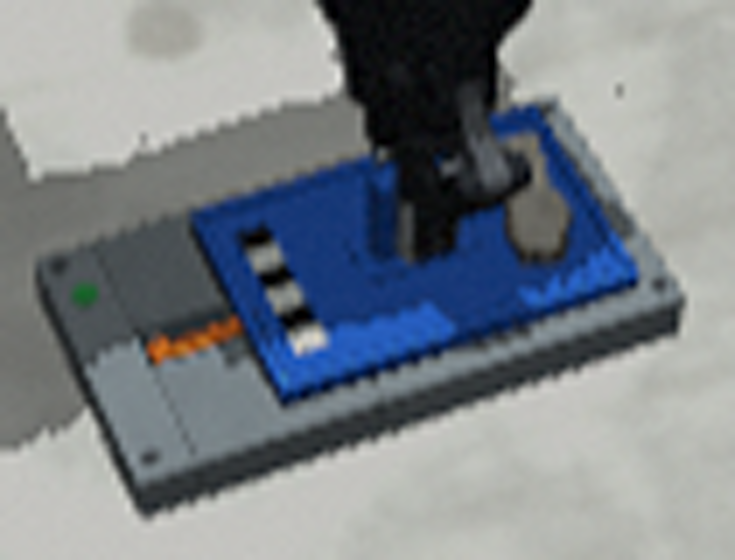

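>>> carry_out(plan=[0, 0, 0.002, 0, 0, 0, 0, 0, 0.002, 0, 0, 0])

```text
time_s: 7.87
ee_pos: [0.547, 0.0078, 0.1108]
tool_rot: [0.0, 0.112, 0.994, -0.0]
force: [-2.1, -0.5, 6.2]
gripper_width: 0.0116
```

>>> carry_out(plan=[0, 0, 0, 0, 0, 0, 0, 0, 0, 0, 0, 0, 0, 0, 0, 0, 0, 0, 0, 0, 0, 0, 0, 0, 0, 0, 0, 0, 0, 0, 0, 0, 0, 0, 0, 0, 0, 0, 0, 0, 0, 0, 0, 0, 0, 0, 0, 0], jaw=0)

```text
time_s: 8.53
ee_pos: [0.547, 0.0078, 0.1103]
tool_rot: [-0.0, 0.112, 0.994, -0.0]
force: [-0.2, 0.6, -0.2]
gripper_width: 0.0856
```

>>> carry_out(plan=[0, 0, 0.05, 0, 0, 0, 0, 0, 0.12, 0, 0, 0, 0, 0, 0.2, 0, 0, 0, 0, 0, 0.3, 0, 0, 0, -0.05, 0, 0.4, 0, 0, 0, -0.15, 0, 0.4, 0, 0, 0, -0.15, 0, 0.4, 0, 0, 0, -0.15, 0, 0.4, 0, 0, 0])

```text
time_s: 9.2
ee_pos: [0.4855, 0.0081, 0.2708]
tool_rot: [0.0, 0.112, 0.994, -0.0]
force: [0.1, -0.4, 0.5]
gripper_width: 0.0855
```

```bash
python3 look.py 9
python3 - <<'E'
import cv2
a=cv2.imread("pics/scene9.png")[175:255,280:385];cv2.imwrite("pics/zz9.png",cv2.resize(a,None,fx=7,fy=7,interpolation=cv2.INTER_CUBIC))
E
```

```text
[0.4855213  0.00806292 0.2708168 ] 9.2 [ 1.03437073e-04  1.12289395e-01  9.93675541e-01 -2.09261094e-05] [ 0.11583255 -0.42808223  0.49858273] [ 0.00969499 -0.01605816  0.02353506] 0.08554039686078757
```

View pics/zz9.png

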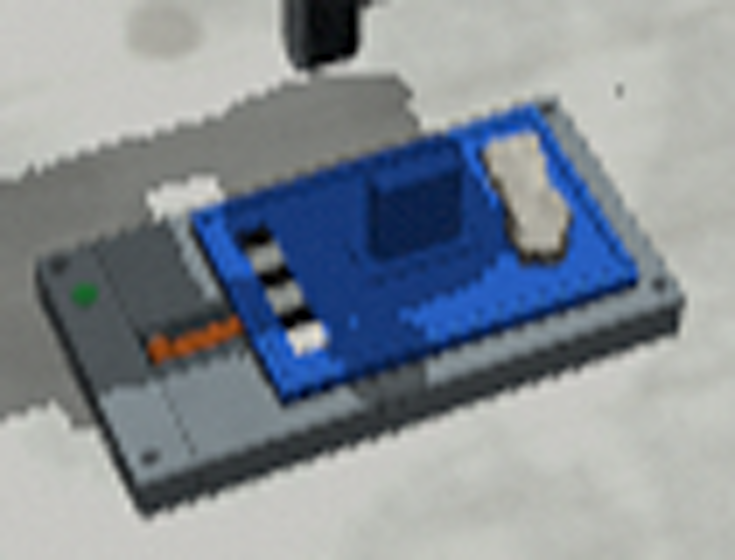

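View pics/wrist9.png

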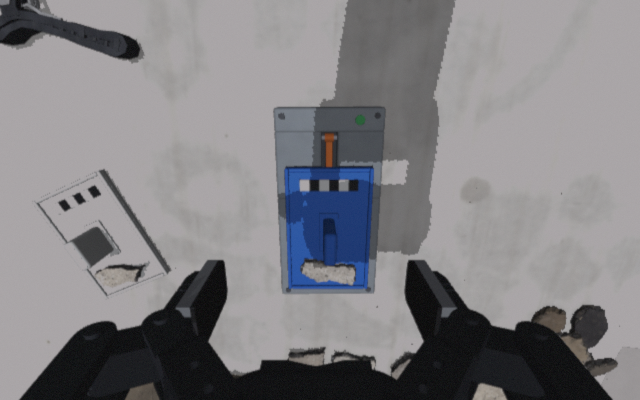

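View pics/scene9.png

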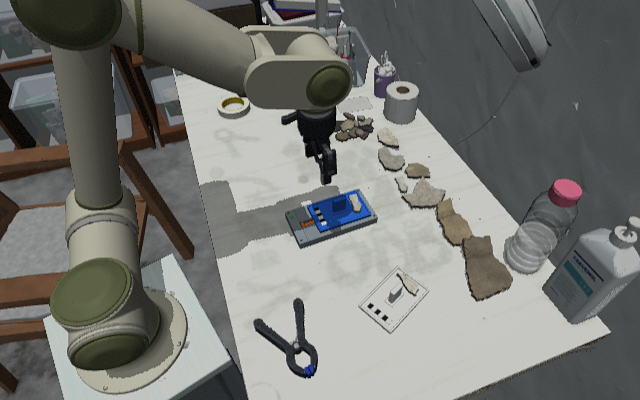

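Released; the carrier lies inside the seat outline. I make one numeric check of squareness in the wrist view.

Run:
```python
import cv2
a=cv2.imread("pics/wrist9.png")[100:300,265:395];cv2.imwrite("pics/zz10.png",cv2.resize(a,None,fx=5.2,fy=2.95,interpolation=cv2.INTER_CUBIC))
```

```text
(no output)
```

View pics/zz10.png

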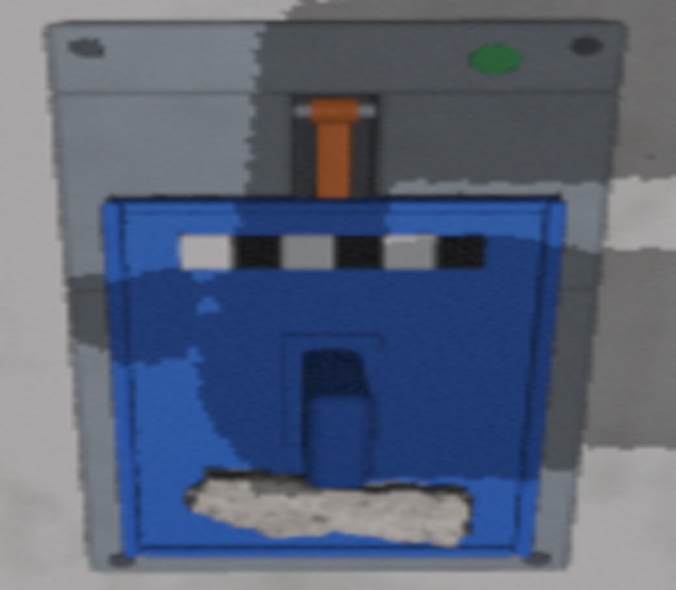

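Run:
```python
from h import *
c=optics.camera("wrist")
m=lambda P:[((x+.5)/5.2-.5+265,(y+.5)/2.95-.5+100) for x,y in P]
def R(x0,x1,b,h):return [(x0,-b,h),(x0,b,h),(x1,b,h),(x1,-b,h)]
print("block",fit([(c,R(-.133,.08,.055,.024),m([(48,23),(624,23),(567,570),(91,570)]))]))
print("carr",fit([(c,R(-.07,.07,.045,.035),m([(104,202),(566,202),(544,553),(124,555)]))]))
# lever: row where hinge etc ; scene white carrier unchanged
import cv2
a=cv2.imread("pics/scene0.png")[255:345,345:440].astype(int);b=cv2.imread("pics/scene9.png")[255:345,345:440].astype(int)
print("white diff",np.abs(a-b).mean(),(np.abs(a-b).max(2)>60).sum())
```

```text
block (array([ 0.55130958,  0.00779999, -0.21979149]), array([[-1.2, -0.4],
       [ 1.4, -1. ],
       [ 0.5,  1. ],
       [-0.7,  1.4]]))
carr (array([ 0.54610011,  0.00918298, -0.21490164]), array([[-0.6, -0.2],
       [ 0.9, -1.1],
       [-1. ,  0.9],
       [ 0.7,  0.9]]))
white diff 12.049473684210525 0
```

Run:
```python
from h import *
c4=optics.camera("wrist");s=status.observe()
# camera rigid in tool: rotate by yaw difference between w3 (tool yaw) and now
def Rt(q):
    from scipy.spatial.transform import Rotation as Ro
    return Ro.from_quat([q[1],q[2],q[3],q[0]]).as_matrix()
q3=np.array([.002,.147,.989,.001]);q3/=np.linalg.norm(q3)
Tn=Rt(s["tool_rot"]);T3=Rt(q3);C=-c4["R"].T@c4["t"]
C3=np.array([.50846,.2765,.2060])+T3@Tn.T@(C-s["ee_pos"]);R3=c4["R"]@Tn@T3.T
def bp(u,v,z):
    d=R3.T@np.array([(u-c4["cx"])/c4["fx"],(v-c4["cy"])/c4["fy"],1]);return (C3+d*(z-C3[2])/d[2])[:2]
y=-.22;ax=np.array([np.cos(y),np.sin(y)]);ay=np.array([-ax[1],ax[0]])
for n,p in dict(seat_mxpy=(221,208),seat_pxpy=(329,525),seat_pxmy=(109,538),blk_pxmy=(100,563),blk_px=(240,558),blk_mxpy=(203,40),line_py=(216,107)).items():
    w=bp((p[0]+.5)/2.6-.5,(p[1]+.5)/2.6-.5+160,.024);print(n,w.round(4),(w@ax).round(4),(w@ay).round(4))
```

```text
seat_mxpy [0.4881 0.0693] 0.4612 0.1742
seat_pxpy [0.6234 0.0388] 0.5999 0.1739
seat_pxmy [ 0.6037 -0.0479] 0.5996 0.085
blk_pxmy [ 0.614  -0.0586] 0.612 0.0768
blk_px [ 0.6282 -0.0035] 0.6138 0.1337
blk_mxpy [0.4342 0.0943] 0.4031 0.1868
line_py [0.4553 0.0866] 0.4255 0.1838
```

Run:
```python
import cv2,numpy as np
a=cv2.imread("pics/side9.png")[195:255,290:385];cv2.imwrite("pics/s10.png",cv2.resize(a,None,fx=8,fy=8,interpolation=cv2.INTER_CUBIC))
```

```text
(no output)
```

View pics/s10.png

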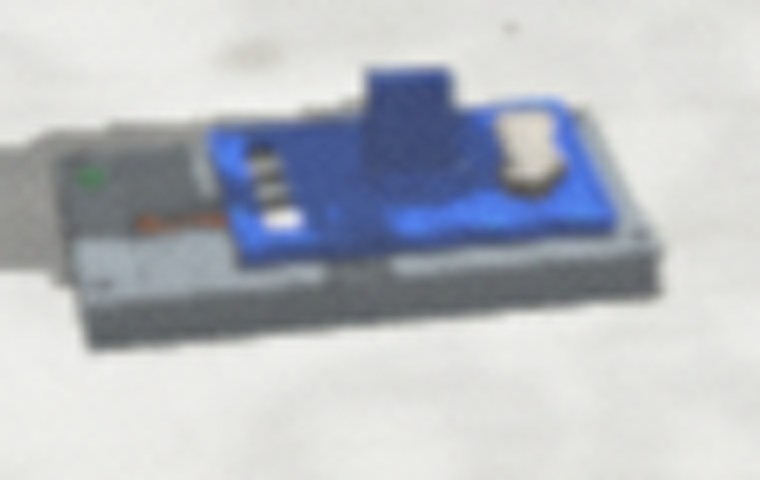

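Run:
```python
from rig import r
print(r.finish_job())
```

```text
the job is handed in; nothing more can be done
None
```

I picked the blue carrier up by its fin and set it on the scanning base's black seat. I let go only after contact (about 12 N upward) at the expected height, then lifted the gripper clear. The job was handed in at about 9.3 s on the robot's clock.

- **Position:** in the last wrist view the carrier is within about 1.5 mm and 0.3° of the seat. My measurements of the seat from different cameras and moments differed by about 2–3 mm and 1–2°. The offset along the long axis is the least certain, because I worked out the seat's hidden end from the block's edge.
- **Seating and lever:** the side and scene views show the carrier lying flat, with its scale end on the lever. I judged the lever to be down from the pictures; there was no direct reading of its angle.
- **Grip and release:** the opening read 11–12 mm on the 12 mm fin, and the force was near zero after release. The wrist torque before release suggested one end touched slightly first, but the carrier looks level now.
- **White carrier:** it looks unmoved. No pixels around it changed strongly, only a slight brightness difference.

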